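# Load the battery pack and slide the charging tray home under the desk riser

## Robot

A 7-joint arm with a two-finger parallel gripper is mounted at the origin on the work surface. World frame = base frame: x ahead of the robot, y to its left, z up, the work surface at z = 0. Lengths are in m, angles in rad, forces in N, time in s.
With the tool pointing down it reaches from about 0.425 to 0.875 m from the base axis. Payload 8.4 kg.
Tool frame: the origin (TCP) lies on the mounting face of the last link; the fingertips stand 173 mm ahead of it and the grasp point (between the pads) lies 155 mm ahead of it; z points along the fingers, x is the direction in which the jaws open and shut, and the axes are right-handed (so a half turn about z gives the same grasp; the last joint's range is limited). The gripper opens to 85 mm and grips with 20 to 120 N. Pads are 22 mm wide; open, the fingers measure 114 mm over their backs; the gripper's body (76 mm by 85 mm) begins 54 mm behind the grasp point. The pads swing forward as they close: fully open they stand 13 mm farther back than shut.
Start: joints at [-1.279, 0.333, 0.04, 1.465, -0.013, 1.343, -0.059], TCP at [0.248, 0.601, 0.405] pointing down, gripper open.
Joint ranges: [-2.58, 2.58], [-0.38, 2.09], [-1.3, 1.39], [0.25, 2.4], [-1.5, 4.64], [0.08, 2.09], [-2.65, 2.65]. Speed limits (rad/s): [2.22, 2.22, 2.79, 2.79, 3.14, 3.14, 3.14].

## Interface

Orientations are given as a rotation vector (axis times angle).
In Python, from plant import bot gives the robot as it stands.
- The arm moves only by the tool move_arm, never from a script. Its arguments are lists of equal length, an entry for each row: "travel": the shift along the world's x, y, z in mm, a list of three; "spin": the turn about the world's z in rad. A call has 1 to 20 rows; each row is the pose to reach, as a shift and turn from the pose commanded when the call began; what a row does not reach only later rows make up. A row lasts 1/12 s, in which the tool goes at most 41.7 mm and 7.16 degrees, less where a joint would pass 70% of its speed; a pose out of reach is approached as far as the arm can. A call with a gripper value outside its range is refused whole. "claw" is the finger opening in mm, from 0 to 85.4, set as the call begins (left out, the last holds). The fingers move at their own pace and stop on an object; "newtons" is the grip in N (left out, the last holds). Time passes only in rows, so rows that repeat a pose let the fingers close. It gives the time, the measured TCP pose, the force and the opening at its end, in the units of the state.
- bot.observe(): the state, without advancing time (a new reading comes with each control period).
- bot.grab_frame(name): name is "scene" or "top" or "wrist"; returns a dict with "frame" (400x640x3 uint8, red, green, blue), "fx", "fy", "cx", "cy" (pixels), "pose" (4x4, takes a point from camera to world coordinates). Camera axes: x right, y down, z forward; pixel columns grow to the right and rows downward; lengths in m; the calibration is good to about 2 mm. A picture is of the moment at which its call begins. There is no depth.
- bot.hand_in(): hands the job in, once; it reports no verdict.
The state is a dict: "time": time; "q": joint angles; "qvel": joint speeds; "joint_efforts": joint torques, N m; "tool_pos": TCP position; "orientation": TCP orientation; "contact_force": force on the tool from outside, world axes, zero at the start; "moment": the same for the moment, N m; "opening": opening from 0.0 (shut) to 1.0 (fully open).
Only numpy, scipy, OpenCV 4.12 (cv2) and the standard library are available. Lean on these libraries where they do the work, as an engineer would, in place of code of your own. Each camera call takes 0.05 s, during which the arm holds its last target.

## Task

Lay the black battery pack flat in the low charging tray, then slide the tray under the desk riser, between its two runners, until it is fully home and bears firmly against the stop hidden at the back, pressing the sprung contact pin right in. Feel for the stop and do not ram it, let neither tray nor pack touch the underside of the board, and leave the other things on the desk where they are.

Things in the scene. Friction and masses are not known exactly. Their poses are not given: they have to be found in the camera images.
- pack: Loose battery pack, a black plastic block lying flat, 90 long (its x) x 44 wide (y) x 36 mm high, about 0.24 kg. Origin: centre of its underside; z up. It stands on the table to the left or the right of the tray.
- tray: Loose low charging tray of grey plastic, open on top, 150 (its x) x 140 (y) mm, walls 4 mm thick and 18 mm high, inner floor 4 mm above the table, about 0.55 kg. Origin: centre of its underside; x points to its rear edge, which goes into the riser first; z up. Loaded, it slides on the table with some 3 to 8 N of friction, more if pressed down. An arm with a grip fin runs forward (-x) from its front wall.
- tray_grip (a point): Top centre of the tray's grip fin, 46 mm above the table, 145 mm in front (-x) of the tray's origin. The fin is an upright plate 30 mm long (tray x), 16 mm thick (tray y), from 14 to 46 mm above the table, standing on a handle arm 14 mm wide, 14 mm high and 85 mm long. It is still at least 70 mm in front of the riser when the tray is home.
- riser: Fixed low wooden desk riser, 420 wide (its y) x 210 deep (x), closed at sides and back, open in front. Origin: on the table, straight below the middle of the board's front edge; x points into the riser, z up. When home, the tray lies in line with it on its centre line, origin 40 to 75 mm behind the front edge. More than 20 N from the tray on the stop, pin or runners is too much.
- bay_mouth (a point): Point on the table 10 mm behind the riser's front edge, on its centre line (axes as the riser), where two straight aluminium runners begin: 22 mm high, parallel to riser x, 150 mm apart inside, so that the tray has 5 mm to spare on each side. Ahead of them the runners flare outward, to about 16 mm in front of the edge.
- board: The riser's fixed top board, 210 x 420 x 18 mm, its underside 55 mm and its top 73 mm above the table. Same origin and axes as the riser. The pack lying in the tray passes under it with 15 mm to spare.
- contact (a joint): Travel in m of a sprung brass pin standing 10 mm out of the face of a hidden rigid stop block (90 mm wide, 26 mm high) at the back of the bay: 0 out, 0.010 pushed level with the face (tray home, its rear wall flat on the face). The face may be 115 to 150 mm behind the riser's front edge, different every time; only touch tells. The pin takes under 2 N; the tray's friction then holds it in.
- tape: Bystander: amber roll of packing tape lying flat, 100 mm across, 48 mm high, on the other side of the tray from the pack. Origin: centre of its underside.
- stapler: Bystander: black stapler, 130 x 34 x 45 mm, far to the right. Origin: centre of its underside.
- cutter: Bystander: grey carton cutter, 150 x 22 x 19 mm, far to the left. Origin: centre of its underside.
- labels: Bystander: small roll of white labels on the table right of the tray, 50 mm across, 40 mm high. Origin: centre of its underside.
- glue: Bystander: white glue bottle on the table left of the tray, 44 mm across, 110 mm high. Origin: centre of its underside.
Mind the look-alikes: they are no part of the job. What is shaped like the pack but blue, green or red is not meant.

How it is judged:
By the outcome, as a careful person would: the job done as asked, in the order asked, and still so for the second after the job is handed in, with the robot touching nothing.
It also fails if it takes over 69 s, if anything falls off the work surface, if the arm or the gripper's body presses on something with over 40 N, if the wrist force passes 120 N, or if a joint passes its speed limit or range.

## Working session

There is one attempt and no reset: what is moved stays moved. The work goes in short steps, Python scripts to look and compute and a tool call to move; the robot and the scene stay as the last step left them, time stands still between calls to the robot, and variables do not carry over. Pictures are saved under pics/ and viewed, and the job is handed in when it is done.

Besides the shell and the picture viewer there is one more tool, called after "Emit:" in YAML: its name, and indented under it one key for each argument. move_arm: Moves the arm, as the interface text tells. Its arguments: {"type":"object","properties":{"travel":{"type":"array","items":{"type":"array","items":{"type":"number"}}},"spin":{"type":"array","items":{"type":"number"}},"claw":{"type":"number"},"newtons":{"type":"number"}},"required":["travel","spin"]}

```bash
mkdir -p pics; ls
python3 - <<'E'
from plant import bot
import cv2,pickle
s=bot.observe();print(s['time'],s['tool_pos'],s['orientation'],s['contact_force'],s['opening'])
for n in("top","scene","wrist"):
    f=bot.grab_frame(n);pickle.dump(f,open(f'pics/{n}0.pkl','wb'));cv2.imwrite(f'pics/{n}0.png',f['frame'][:,:,::-1]);print(n,f['fx'],f['fy'],f['cx'],f['cy']);print(f['pose'].round(4) if hasattr(f['pose'],'round') else f['pose'])
E
```

```text
pics
0.0 [0.24752767 0.60083417 0.40379881] [ 2.60957346e+00  1.74735304e+00 -2.04147343e-03] [-0.69622433  0.67986707 -0.04767494] 1.0024812064837616
top 374.2700922260484 374.2700922260484 317.3556000453916 197.63240795480831
[[-0.0171 -0.9982  0.0577  0.439 ]
 [-0.9997  0.0181  0.0167 -0.0129]
 [-0.0177 -0.0574 -0.9982  1.2132]
 [ 0.      0.      0.      1.    ]]
scene 468.438661418765 468.438661418765 324.0640360046306 203.75504165323423
[[ 0.6126  0.53   -0.5864  1.3468]
 [ 0.7904 -0.4068  0.4581 -0.6375]
 [ 0.0042 -0.7441 -0.6681  1.02  ]
 [ 0.      0.      0.      1.    ]]
wrist 305.1896688270113 305.1896688270113 317.7123713534377 203.34874655364823
[[ 0.3814  0.8802  0.2825  0.1751]
 [ 0.9244 -0.3627 -0.1179  0.6301]
 [-0.0013  0.3061 -0.952   0.3727]
 [ 0.      0.      0.      1.    ]]
```

View pics/top0.png

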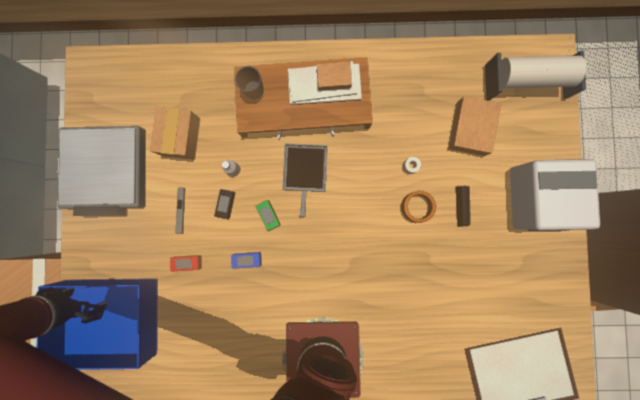

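View pics/scene0.png

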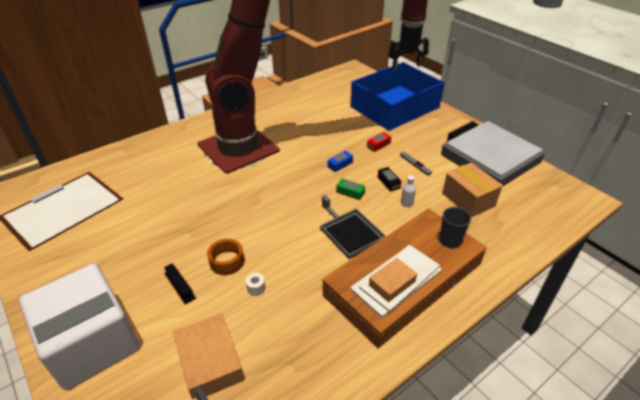

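The top view shows the riser at about (303,97), the tray at (305,168) with its grip at (303,210), and tape at (419,207). Pack-shaped candidates are black (225,204), green (267,215), red (185,263) and blue (246,261). The stapler at (462,206) is black but longer and narrower. Black at (225,204), left of the tray, fits the description. I'll confirm it in enlarged crops.

```bash
cat > h.py <<'E'
import numpy as np,cv2,pickle
def ray(f,u,v):
    d=np.array([(u-f['cx'])/f['fx'],(v-f['cy'])/f['fy'],1.]);P=np.array(f['pose']);return P[:3,3],P[:3,:3]@d
def onz(f,u,v,z):
    o,d=ray(f,u,v);return o+d*(z-o[2])/d[2]
def proj(f,p):
    P=np.array(f['pose']);c=P[:3,:3].T@(np.array(p)-P[:3,3]);return np.array([f['cx']+f['fx']*c[0]/c[2],f['cy']+f['fy']*c[1]/c[2]])
def quad(f,mask,z):
    cs,_=cv2.findContours(mask.astype(np.uint8),cv2.RETR_EXTERNAL,cv2.CHAIN_APPROX_NONE)
    c=max(cs,key=cv2.contourArea)
    w=np.array([onz(f,*p,z)[:2]*1000 for p in c[:,0]],np.float32)
    return c,cv2.minAreaRect(w)
def load(n):return pickle.load(open(f'pics/{n}.pkl','rb'))
E
python3 - <<'E'
from h import *
f=load('top0')['frame'][:,:,::-1]
a=cv2.resize(f[125:235,195:345],None,fx=5,fy=5,interpolation=cv2.INTER_CUBIC);cv2.imwrite('pics/c1.png',a)
a=cv2.resize(f[45:155,225:385],None,fx=5,fy=5,interpolation=cv2.INTER_CUBIC);cv2.imwrite('pics/c2.png',a)
E
```

```text
(no output)
```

View pics/c1.png

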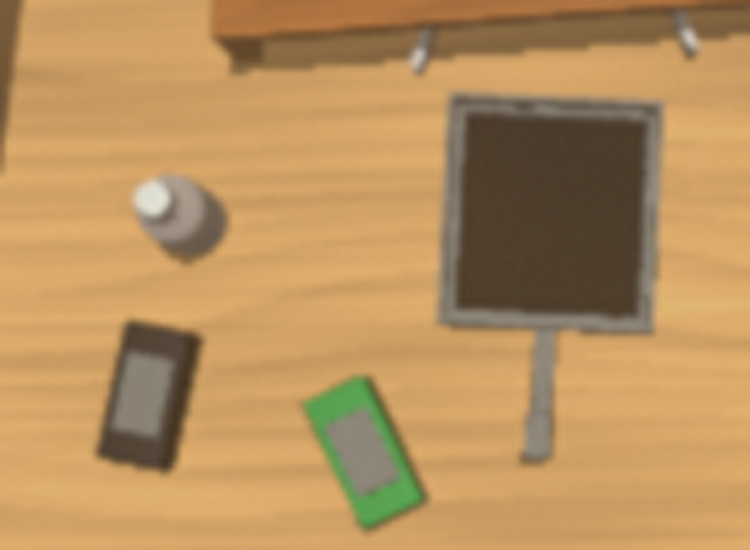

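View pics/c2.png

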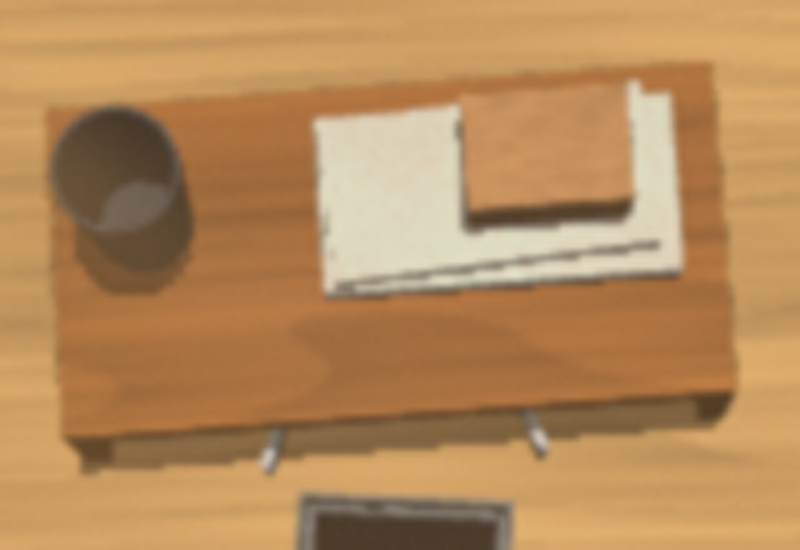

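View pics/wrist0.png

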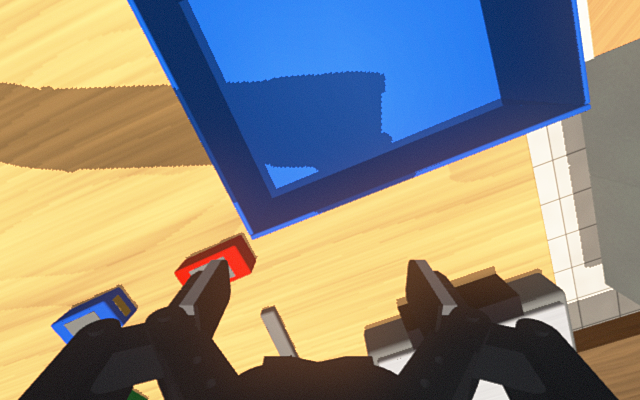

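Run:
```python
from h import *
f=load('top0')
def C(pts,off,z): return np.array([onz(f,(x+.5)/5-.5+off[0],(y+.5)/5-.5+off[1],z)[:2]*1000 for x,y in pts])
def show(n,w):
    print(n,w.round(0).tolist(),'ctr',w.mean(0).round(1),'edges',[(round(float(np.hypot(*(w[(i+1)%4]-w[i]))),1),round(float(np.arctan2(*(w[(i+1)%4]-w[i])[::-1])),3)) for i in range(len(w))])
show('pack',C([(132,320),(201,338),(170,472),(98,457)],(195,125),.036))
show('tray',C([(452,94),(663,102),(653,333),(440,325)],(195,125),.018))
show('fin',C([(530,412),(554,412),(549,460),(524,460)],(195,125),.046))
show('riser',C([(62,437),(737,393),(713,63),(47,107)],(225,45),.073))
g=load('scene0')['frame'][:,:,::-1]
cv2.imwrite('pics/c3.png',cv2.resize(g[140:350,310:500],None,fx=3,fy=2.8,interpolation=cv2.INTER_CUBIC))
F=f['frame'];hsv=cv2.cvtColor(F,cv2.COLOR_RGB2HSV)
# pack mask: not wood
sub=(slice(185,225),slice(210,240))
m=np.zeros(F.shape[:2],np.uint8);m[sub]=(hsv[sub][...,2]<140)|(hsv[sub][...,1]<70)
c,r=quad(f,m,.036);print('packmask',r)
m[:]=0;sub=(slice(140,195),slice(280,332));m[sub]=(hsv[sub][...,1]<90)
c,r=quad(f,m,.018);print('traymask',r)
```

```text
pack [[541.0, 312.0], [529.0, 268.0], [445.0, 288.0], [455.0, 333.0]] ctr [492.4 300.1] edges [(45.5, -1.843), (86.7, 2.909), (46.8, 1.35), (89.1, -0.247)]
tray [[685.0, 109.0], [677.0, -28.0], [528.0, -18.0], [536.0, 118.0]] ctr [606.7  45.1] edges [(136.4, -1.63), (149.5, 3.08), (136.7, 1.515), (149.9, -0.064)]
fin [[478.0, 59.0], [478.0, 44.0], [448.0, 48.0], [448.0, 64.0]] ctr [463.   53.8] edges [(15.0, -1.588), (30.1, 3.022), (15.6, 1.554), (30.2, -0.139)]
riser [[713.0, 251.0], [731.0, -166.0], [940.0, -156.0], [922.0, 260.0]] ctr [826.4  47.1] edges [(417.8, -1.526), (208.6, 0.046), (416.6, 1.614), (209.3, -3.101)]
packmask ((492.6126403808594, 300.86279296875), (50.16122817993164, 89.31269836425781), 77.29135131835938)
traymask ((601.1575317382812, 46.819374084472656), (138.22280883789062, 161.98419189453125), 86.32291412353516)
```

View pics/c3.png

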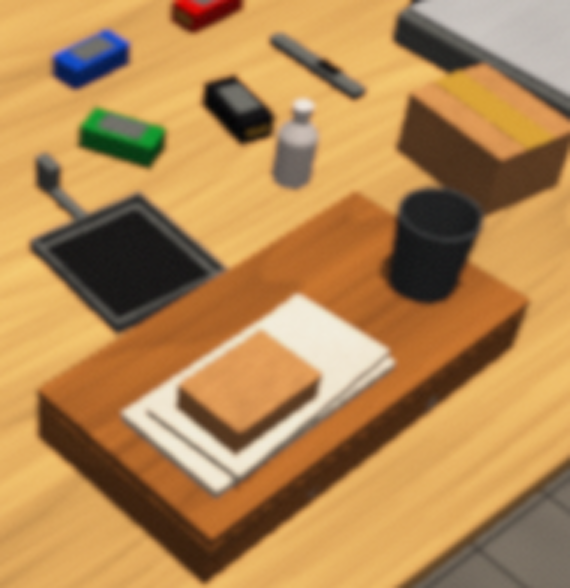

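Crop confirms: the black block at (225,204), 90x45 mm, is the pack. I estimate pack (491.5,301) yaw -0.245, tray (606.5,45.5) yaw -0.06, riser edge middle (722,42.5) yaw 0.044. Next I move above the pack.

Emit:
move_arm:
  travel:
    - [20,-25,0]
    - [41,-50,0]
    - [61,-75,0]
    - [81,-100,0]
    - [102,-125,-5]
    - [122,-150,-10]
    - [142,-175,-20]
    - [163,-200,-40]
    - [183,-225,-60]
    - [203,-250,-80]
    - [224,-275,-95]
    - [244,-300,-105]
    - [244,-300,-105]
    - [244,-300,-105]
    - [244,-300,-105]
  spin: [0.01,0.02,0.03,0.045,0.06,0.075,0.09,0.105,0.12,0.13,0.14,0.146,0.146,0.146,0.146]
  claw: 85
  newtons: 40

```text
time: 1.4
tool_pos: [0.4914, 0.3013, 0.2996]
orientation: [-2.476, -1.933, 0.001]
contact_force: [0.4, 0.2, -0.2]
opening: 0.999
```

```bash
cat > look.py <<'E'
import sys
from plant import bot
from h import *
from scipy.spatial.transform import Rotation as R
for n in sys.argv[2:]:
    f=bot.grab_frame(n);pickle.dump(f,open(f'pics/{n}{sys.argv[1]}.pkl','wb'));cv2.imwrite(f'pics/{n}{sys.argv[1]}.png',f['frame'][:,:,::-1])
s=bot.observe();M=R.from_rotvec(s['orientation']).as_matrix()
print(round(s['time'],2),np.round(np.array(s['tool_pos'])*1000,1),'jawyaw',round(float(np.arctan2(M[1,0],M[0,0])),3),'z',M[:,2].round(3),np.round(s['contact_force'],2),round(s['opening'],3),'q',np.round(s['q'],2))
E
python3 look.py 1 wrist top
```

```text
1.5 [490.9 302.3 300. ] jawyaw 1.328 z [ 0.     0.001 -1.   ] [ 0.13 -0.89  0.64] 0.994 q [-0.82  0.26  0.23  1.79 -0.07  1.1   0.75]
```

View pics/wrist1.png

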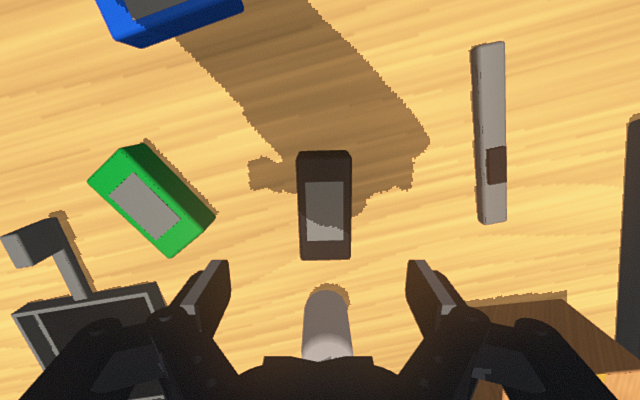

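The wrist view shows the black pack at (325,205), centred between the jaws, with the glue beyond it at (327,320). I'll refine from its top corners.

Run:
```python
from h import *
f=load('wrist1')
cv2.imwrite('pics/c4.png',cv2.resize(f['frame'][140:270,280:370,::-1],None,fx=4,fy=4,interpolation=cv2.INTER_CUBIC))
w=np.array([onz(f,u,v,.036)[:2]*1000 for u,v in[(297,164),(352,164),(351,259),(300,259)]]);print(w.round(1),w.mean(0))
print('glue',onz(f,327,300,0), np.array(f['pose'])[:3,3])
```

```text
[[453.1 294. ]
 [463.4 335. ]
 [542.9 317.1]
 [532.3 275. ]] [497.92380552 305.25099585]
glue [0.60261124 0.28278009 0.        ] [0.41539378 0.3197977  0.26854349]
```

View pics/c4.png

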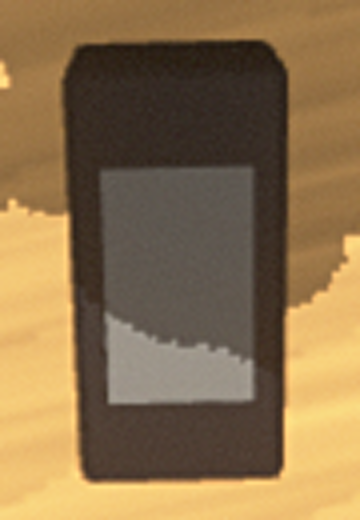

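Emit:
move_arm:
  travel:
    - [1,1,-20]
    - [2,2,-40]
    - [2,2,-60]
    - [2,2,-80]
    - [2,2,-97]
    - [2,2,-110]
    - [2,2,-118]
    - [2,2,-122]
    - [2,2,-122]
    - [2,2,-122]
  spin: [0,0,0,0,0,0,0,0,0,0]
  claw: 85

```text
time: 2.33
tool_pos: [0.4938, 0.3033, 0.1784]
orientation: [-2.476, -1.934, -0.001]
contact_force: [0.6, 0.2, 0.3]
opening: 0.995
```

Emit:
move_arm:
  travel:
    - [0,0,0]
    - [0,0,0]
    - [0,0,0]
    - [0,0,0]
    - [0,0,0]
    - [0,0,0]
    - [0,0,0]
    - [0,0,0]
    - [0,0,0]
    - [0,0,0]
  spin: [0,0,0,0,0,0,0,0,0,0]
  claw: 30
  newtons: 40

```text
time: 3.17
tool_pos: [0.494, 0.3033, 0.1786]
orientation: [-2.476, -1.933, -0.003]
contact_force: [0.1, 0.6, 5.8]
opening: 0.508
```

```bash
python3 look.py 2 wrist
```

```text
3.22 [494.  303.3 178.5] jawyaw 1.326 z [ 0.001  0.001 -1.   ] [0.46 1.25 5.76] 0.509 q [-0.8   0.42  0.21  1.87 -0.11  0.86  0.79]
```

View pics/wrist2.png

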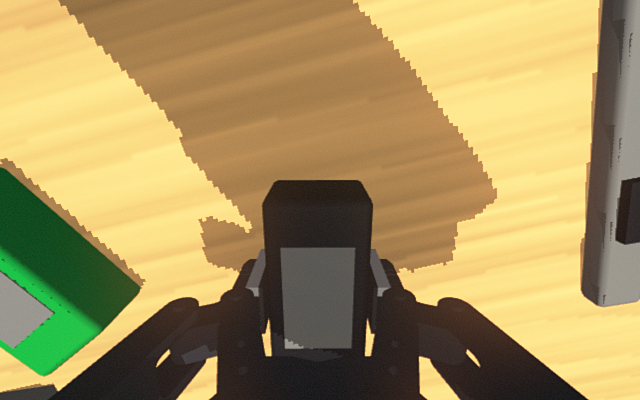

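Gripped (opening 0.508, about 43 mm); the wrist view shows the pack squarely between the pads at (318,270). Next: lift it and carry it over the tray.

Emit:
move_arm:
  travel:
    - [0,0,5]
    - [0,0,18]
    - [0,0,36]
    - [0,0,56]
    - [0,0,76]
    - [0,0,95]
    - [0,0,108]
    - [0,0,115]
    - [4,-8,115]
    - [10,-22,115]
    - [18,-42,115]
    - [28,-64,115]
    - [38,-87,115]
    - [48,-110,115]
    - [58,-133,115]
    - [68,-156,115]
    - [78,-179,115]
    - [88,-202,115]
    - [96,-221,115]
    - [103,-236,115]
  spin: [0,0,0,0,0,0,0,0,0.01,0.025,0.04,0.055,0.07,0.085,0.1,0.115,0.13,0.145,0.16,0.17]

```text
time: 4.88
tool_pos: [0.5967, 0.0646, 0.2926]
orientation: [2.304, 2.135, -0.002]
contact_force: [-0.0, -0.5, -3.0]
opening: 0.512
```

Emit:
move_arm:
  travel:
    - [5,-12,0]
    - [8,-19,0]
    - [9,-22,0]
    - [9,-22,0]
    - [9,-22,0]
    - [9,-22,0]
  spin: [0.01,0.015,0.015,0.015,0.015,0.015]

```text
time: 5.38
tool_pos: [0.6053, 0.0462, 0.2926]
orientation: [-2.285, -2.155, 0.0]
contact_force: [-0.6, -0.0, -2.0]
opening: 0.506
```

```bash
python3 look.py 3 wrist top; python3 -c "
from h import *
f=load('top3')['frame'][:,:,::-1]
cv2.imwrite('pics/c5.png',cv2.resize(f[110:240,200:360],None,fx=4.5,fy=4.5,interpolation=cv2.INTER_CUBIC))"
```

```text
5.48 [605.4  46.  292.7] jawyaw 1.512 z [-0.  0. -1.] [-0.5   0.41 -1.96] 0.507 q [-0.43  0.34  0.34  1.72 -0.13  1.1   1.47]
```

View pics/wrist3.png

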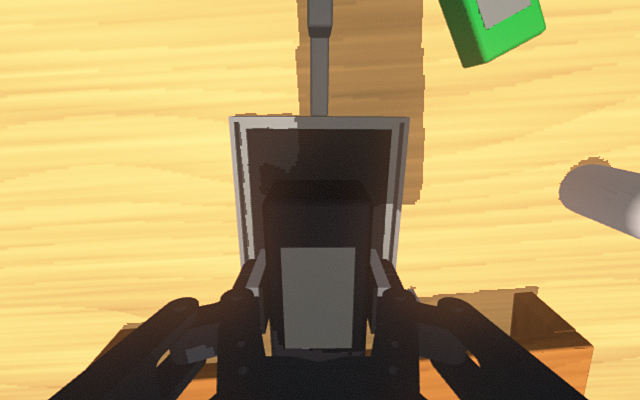

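View pics/c5.png

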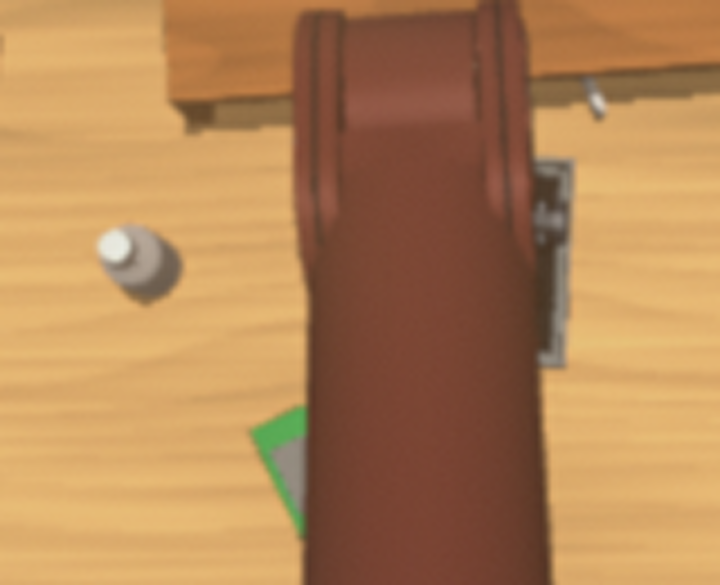

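The wrist view shows the tray straight beneath, front rim (232,117)–(408,117), with its centre in line with the held pack. I'll lower it until it just reaches the floor.

Run:
```python
from h import *
f=load('wrist3')
for u,v in[(231,117),(409,117)]:print(onz(f,u,v,.018).round(4))
for u,v in[(308,36),(331,36)]:print('fin base/rear',onz(f,u,v,.014).round(4))
```

```text
[ 0.5317 -0.0166  0.018 ]
[0.5397 0.1199 0.018 ]
fin base/rear [0.4789 0.0462 0.014 ]
fin base/rear [0.4799 0.0628 0.014 ]
```

Emit:
move_arm:
  travel:
    - [0,0,-10]
    - [0,0,-25]
    - [0,0,-42]
    - [0,0,-59]
    - [0,0,-75]
    - [0,0,-88]
    - [0,0,-97]
    - [0,0,-103]
    - [0,0,-106]
    - [0,0,-108]
    - [0,0,-109]
    - [0,0,-109]
    - [0,0,-109]
  spin: [0,0,0,0,0,0,0,0,0,0,0,0,0]

```text
time: 6.57
tool_pos: [0.6059, 0.045, 0.1843]
orientation: [2.287, 2.154, 0.001]
contact_force: [-0.2, -0.1, -2.7]
opening: 0.509
```

Emit:
move_arm:
  travel:
    - [0,0,-1]
    - [0,0,-1.5]
    - [0,0,-1.5]
    - [0,0,-1.5]
  spin: [0,0,0,0]

```text
time: 6.9
tool_pos: [0.6058, 0.045, 0.1826]
orientation: [2.287, 2.154, 0.001]
contact_force: [-0.9, -0.5, 1.6]
opening: 0.507
```

Force went from -2.7 to +1.6 N, so the pack is resting on the floor. Release and lift.

Emit:
move_arm:
  travel:
    - [0,0,0]
    - [0,0,0]
    - [0,0,0]
    - [0,0,0]
    - [0,0,0]
    - [0,0,4]
    - [0,0,12]
    - [0,0,25]
    - [0,0,42]
    - [0,0,62]
    - [0,0,82]
    - [0,0,100]
    - [0,0,110]
    - [0,0,110]
  spin: [0,0,0,0,0,0,0,0,0,0,0,0,0,0]
  claw: 64

```text
time: 8.07
tool_pos: [0.6065, 0.0449, 0.2957]
orientation: [2.285, 2.152, 0.007]
contact_force: [0.4, -0.1, 0.4]
opening: 0.751
```

Emit:
move_arm:
  travel:
    - [-12,1,0]
    - [-30,2,0]
    - [-50,3,0]
    - [-70,4,0]
    - [-90,5,0]
    - [-110,6,0]
    - [-128,7,0]
    - [-138,8,0]
    - [-144,9,0]
    - [-144,9,0]
    - [-144,9,0]
  spin: [0,0,0,0,0,0,0,0,0,0,0]
  claw: 60

```text
time: 8.98
tool_pos: [0.4621, 0.0541, 0.2923]
orientation: [2.286, 2.154, 0.001]
contact_force: [0.0, -0.4, 0.5]
opening: 0.703
```

```bash
python3 look.py 4 wrist top scene; python3 -c "
from h import *
f=load('top4')['frame'][:,:,::-1]
cv2.imwrite('pics/c6.png',cv2.resize(f[110:240,200:360],None,fx=4.5,fy=4.5,interpolation=cv2.INTER_CUBIC))
f=load('scene4')['frame'][:,:,::-1]
cv2.imwrite('pics/c7.png',cv2.resize(f[130:350,280:500],None,fx=2.7,fy=2.7,interpolation=cv2.INTER_CUBIC))"
```

```text
9.13 [462.3  53.9 292.2] jawyaw 1.511 z [ 0. -0. -1.] [0.34 0.62 0.09] 0.703 q [-0.52  0.05  0.32  2.05 -0.02  1.05  1.32]
```

View pics/wrist4.png

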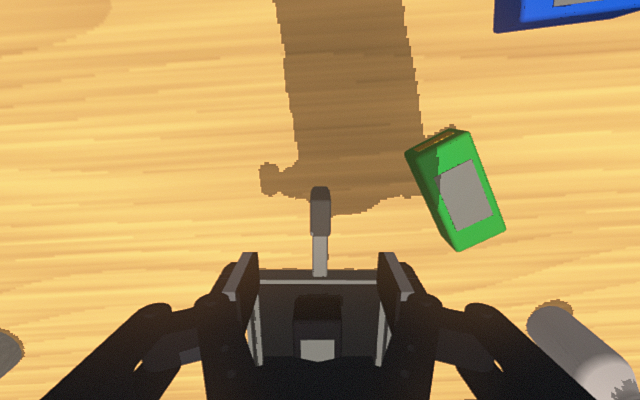

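View pics/c6.png

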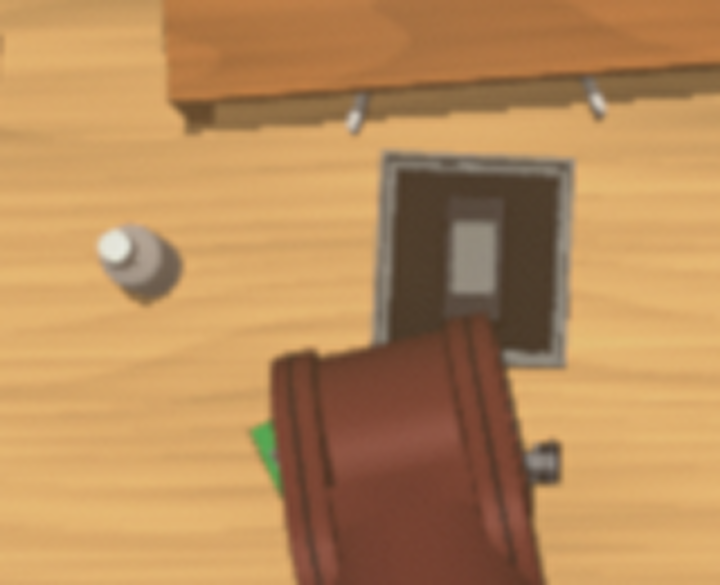

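View pics/c7.png

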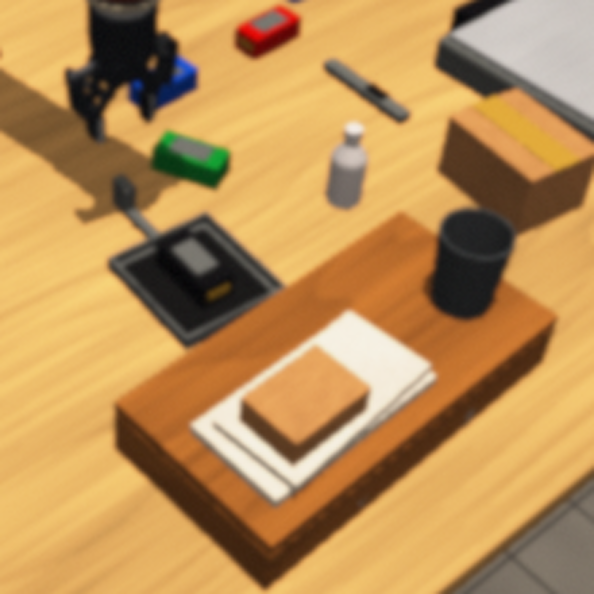

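The pack lies flat and centred in the tray, top view crop (475,258). The grip fin is at wrist (320,210), and the green block's nearest corner is at (405,155). I'll refine the fin and check clearance.

Run:
```python
from h import *
f=load('wrist4')
cv2.imwrite('pics/c8.png',cv2.resize(f['frame'][170:290,270:370,::-1],None,fx=5,fy=5,interpolation=cv2.INTER_CUBIC))
for u,v,z in[(310,190,.046),(330,190,.046),(310,236,.046),(331,236,.046),(405,153,.036),(457,250,.036),(405,153,0)]:print((onz(f,u,v,z)*1000).round(1))
t=load('top4')
def C(x,y,z): return (onz(t,(x+.5)/4.5-.5+200,(y+.5)/4.5-.5+110,z)*1000).round(1)
print('runner tips',C(355,128,.022),C(600,114,.022),'roots',C(363,96,.022),C(589,80,.022))
print('board',C(165,102,.073))
```

```text
[442.5  49.1  46. ]
[443.4  63.6  46. ]
[479.   46.6  46. ]
[480.   62.7  46. ]
[421.3 120.3  36. ]
[503.  164.8  36. ]
[427.3 130.3   0. ]
runner tips [702.4 128.9  22. ] [708.9 -46.7  22. ] roots [725.5 122.9  22. ] [733.7 -39.3  22. ]
board [712.  253.5  73. ]
```

View pics/c8.png

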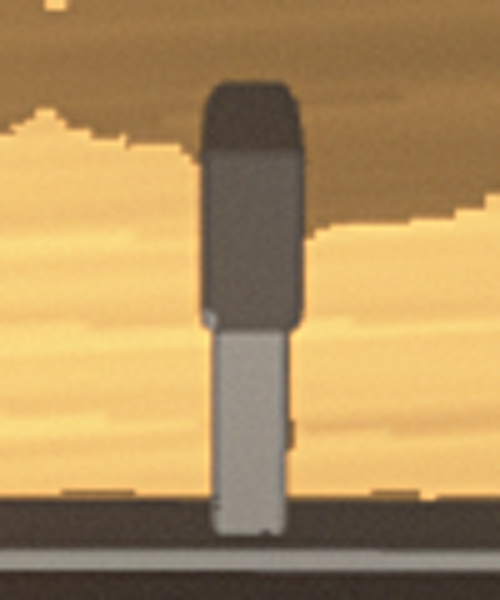

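Emit:
move_arm:
  travel:
    - [1,0.5,-15]
    - [2,0.5,-33]
    - [2,0.5,-52]
    - [2,0.5,-70]
    - [2,0.5,-84]
    - [2,0.5,-93]
    - [2,0.5,-97]
    - [2,0.5,-99]
    - [2,0.5,-99]
    - [2,0.5,-99]
  spin: [0,0,0,0,0,0,0,0,0,0]
  claw: 50

```text
time: 9.97
tool_pos: [0.464, 0.0545, 0.1938]
orientation: [2.287, 2.154, 0.001]
contact_force: [0.6, 0.4, 0.0]
opening: 0.583
```

Emit:
move_arm:
  travel:
    - [0,0,0]
    - [0,0,0]
    - [0,0,0]
    - [0,0,0]
    - [0,0,0]
    - [0,0,0]
    - [0,0,0]
    - [0,0,0]
    - [0,0,0]
    - [0,0,0]
  spin: [0,0,0,0,0,0,0,0,0,0]
  claw: 8
  newtons: 60

```text
time: 10.8
tool_pos: [0.4638, 0.0546, 0.1939]
orientation: [2.286, 2.154, 0.001]
contact_force: [-1.7, -0.7, 6.4]
opening: 0.174
```

```bash
python3 look.py 5 wrist scene;python3 -c "
from h import *
f=load('scene5')['frame'][:,:,::-1]
cv2.imwrite('pics/c9.png',cv2.resize(f[130:350,280:500],None,fx=2.7,fy=2.7,interpolation=cv2.INTER_CUBIC))"
```

```text
10.9 [463.9  54.6 193.9] jawyaw 1.511 z [ 0.001  0.    -1.   ] [-0.92 -0.45  7.11] 0.179 q [-0.5   0.2   0.32  2.13 -0.08  0.82  1.38]
```

View pics/wrist5.png

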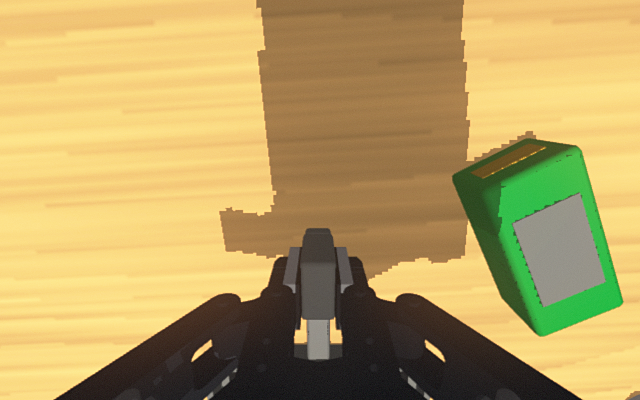

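View pics/c9.png

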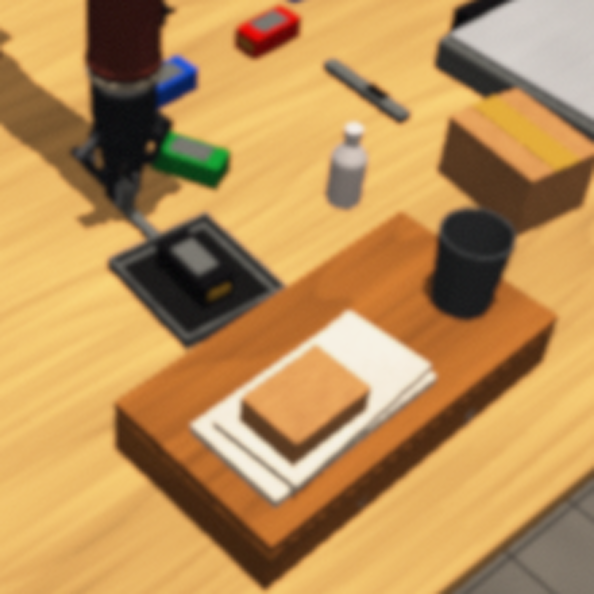

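The fin is gripped (opening about 15 mm), and the wrist view shows it between the pads at (318,275). I'll ease off the 7 N press, then turn the tray in line with the riser.

Emit:
move_arm:
  travel:
    - [0,0,1]
    - [0,0,2]
    - [0,0,2]
    - [0,-1,2]
    - [0,-2.5,2]
    - [0,-4.5,2]
    - [0,-6.5,2]
    - [0,-8.5,2]
    - [0,-10.5,2]
    - [0,-12.5,2]
    - [0,-14.5,2]
    - [0,-16.5,2]
    - [0,-18.5,2]
    - [0,-20.5,2]
    - [-0.5,-22,2]
    - [-1,-23.5,2]
    - [-1,-23.5,2]
    - [-1,-23.5,2]
  spin: [0,0,0,0.005,0.012,0.02,0.029,0.038,0.047,0.056,0.065,0.074,0.083,0.09,0.097,0.102,0.102,0.102]

```text
time: 12.4
tool_pos: [0.4626, 0.0309, 0.1953]
orientation: [2.174, 2.268, 0.0]
contact_force: [0.4, -0.6, -5.0]
opening: 0.171
```

```bash
python3 look.py 6 top;python3 -c "
from h import *
f=load('top6')['frame'][:,:,::-1]
cv2.imwrite('pics/c10.png',cv2.resize(f[110:220,250:370],None,fx=5,fy=5,interpolation=cv2.INTER_CUBIC))"
```

```text
12.45 [462.6  31.  195.2] jawyaw 1.613 z [ 0. -0. -1.] [ 0.97 -0.29 -4.66] 0.175 q [-0.46  0.19  0.32  2.14 -0.08  0.82  1.52]
```

View pics/c10.png

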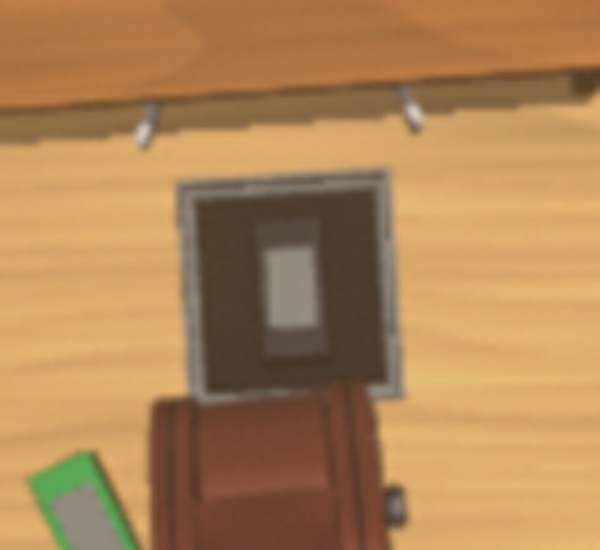

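The top view shows the tray turned to match the riser, rear corners (178,182) and (388,170). I'll measure its pose against the runner tips.

Run:
```python
from h import *
t=load('top6')
def C(x,y,z): return (onz(t,(x+.5)/5-.5+250,(y+.5)/5-.5+110,z)*1000)[:2]
a,b,c,d=C(178,183,.018),C(388,170,.018),C(402,398,.018),C(194,403,.018)
print(a.round(1),b.round(1),c.round(1),d.round(1));m=(a+b+c+d)/4;print('ctr',m)
yaw=lambda p,q:np.arctan2(*(q-p)[::-1])
print('yaw rear',yaw(b,a)-np.pi/2,'sides',yaw(d,a),yaw(c,b))
L,R=C(143,146,.022),C(417,129,.022);L2,R2=C(155,108,.022),C(402,90,.022);print('tips',L,R,(L+R)/2,yaw(R,L)-np.pi/2,(L2+R2)/2)
p,q=C(0,111,.073),C(600,68,.073);print('edge',p,q,yaw(q,p)-np.pi/2)
```

```text
[676.3 108. ] [682.  -27.7] [534.3 -33.9] [533.6  99.5]
ctr [606.54410013  36.45095435]
yaw rear 0.04180189894172348 sides 0.05984576883271784 0.04211009953736141
tips [700.02933128 129.90804591] [707.39251029 -46.8142004 ] [703.71092079  41.54692276] 0.04164117864176875 [728.8279197   42.11091866]
edge [712.59090192 212.17309394] [ 731.51657373 -158.72268255] 0.05098270925416082
```

Emit:
move_arm:
  travel:
    - [0,0,-1]
    - [1,0.3,-1]
    - [3,0.6,-1]
    - [6,0.8,-1]
    - [10,1,-1]
    - [14,1.2,-1]
    - [18,1.4,-1]
    - [22,1.5,-1]
    - [26,1.7,-1]
    - [30,1.9,-1]
    - [34,2.1,-1]
    - [38,2.2,-1]
    - [42,2.4,-1]
    - [46,2.6,-1]
    - [50,2.7,-1]
    - [54,2.9,-1]
    - [57,3,-1]
    - [59,3.1,-1]
    - [60,3.2,-1]
    - [60,3.2,-1]
  spin: [0,0,0,0,0,0,0,0,0,0,0,0,0,0,0,0,0,0,0,0]

```text
time: 14.12
tool_pos: [0.5229, 0.0342, 0.1942]
orientation: [2.174, 2.267, 0.0]
contact_force: [-0.8, -0.1, -3.1]
opening: 0.177
```

```bash
python3 look.py 7 top scene wrist;python3 -c "
from h import *
f=load('top7')['frame'][:,:,::-1]
cv2.imwrite('pics/c11.png',cv2.resize(f[90:200,250:370],None,fx=5,fy=5,interpolation=cv2.INTER_CUBIC))"
```

```text
14.27 [522.9  34.2 194.4] jawyaw 1.613 z [ 0.001  0.    -1.   ] [ 0.98 -0.91 -4.09] 0.173 q [-0.43  0.3   0.32  2.   -0.12  0.85  1.57]
```

View pics/c11.png

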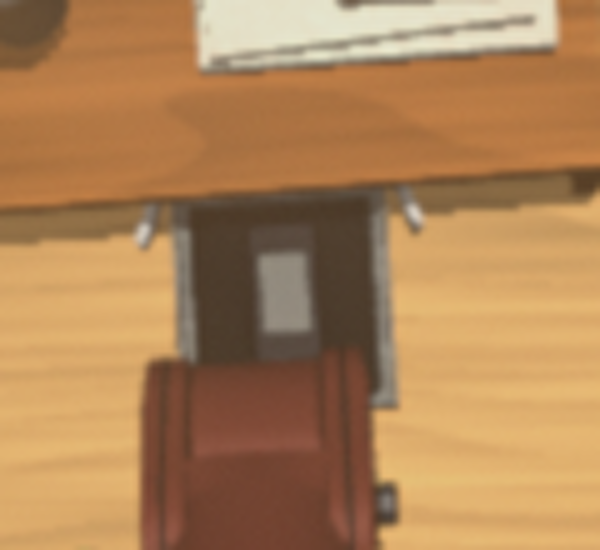

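The top view shows the tray entering centred, within about 1.5 mm, and side force is about 1 N. I'll continue to just before the earliest pin position, trimming y by +1.

Emit:
move_arm:
  travel:
    - [1,0.3,-0.7]
    - [3,0.6,-0.7]
    - [6,0.9,-0.7]
    - [10,1.3,-0.7]
    - [14,1.6,-0.7]
    - [18,1.8,-0.7]
    - [22,2,-0.7]
    - [26,2.1,-0.7]
    - [30,2.3,-0.7]
    - [34,2.5,-0.7]
    - [38,2.7,-0.7]
    - [42,2.8,-0.7]
    - [46,3,-0.7]
    - [50,3.2,-0.7]
    - [54,3.3,-0.7]
    - [58,3.5,-0.7]
    - [61,3.7,-0.7]
    - [64,3.8,-0.7]
    - [66,3.9,-0.7]
    - [67,4,-0.7]
  spin: [0,0,0,0,0,0,0,0,0,0,0,0,0,0,0,0,0,0,0,0]

```text
time: 15.93
tool_pos: [0.5894, 0.0382, 0.194]
orientation: [-2.173, -2.267, 0.001]
contact_force: [-7.7, -0.2, 7.8]
opening: 0.17
```

```bash
python3 look.py 8 scene wrist
```

```text
16.03 [589.4  38.2 194. ] jawyaw 1.613 z [-0.001  0.    -1.   ] [-5.58 -0.19  4.59] 0.176 q [-0.4   0.42  0.31  1.84 -0.16  0.91  1.6 ]
```

View pics/wrist8.png

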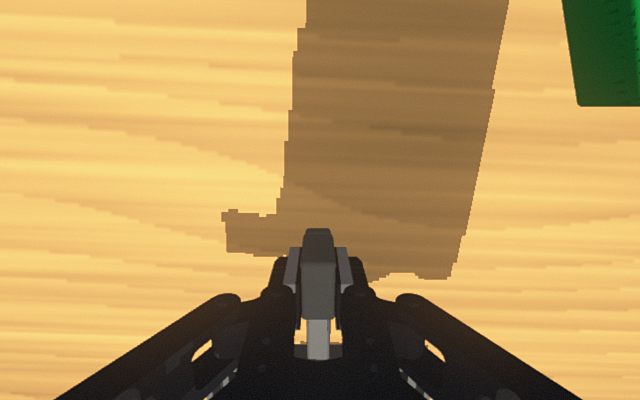

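Fx is about -6 N, which is sliding friction: the rear wall is only about 86 mm in and the earliest pin position is 105 mm. I'll reduce the press slightly and go on slowly.

Emit:
move_arm:
  travel:
    - [0,0,0.4]
    - [1,0,0.4]
    - [2.5,0.1,0.4]
    - [4,0.2,0.4]
    - [5.5,0.2,0.4]
    - [7,0.3,0.4]
    - [8.5,0.4,0.4]
    - [10,0.4,0.4]
    - [11.5,0.5,0.4]
    - [13,0.6,0.4]
    - [14,0.6,0.4]
    - [15,0.7,0.4]
  spin: [0,0,0,0,0,0,0,0,0,0,0,0]

```text
time: 17.03
tool_pos: [0.6044, 0.0389, 0.194]
orientation: [-2.174, -2.267, 0.001]
contact_force: [-6.1, 0.0, 3.3]
opening: 0.174
```

Emit:
move_arm:
  travel:
    - [1,0,0]
    - [2,0.1,0]
    - [3,0.1,0]
    - [4,0.2,0]
    - [5,0.2,0]
  spin: [0,0,0,0,0]

```text
time: 17.45
tool_pos: [0.6094, 0.0391, 0.194]
orientation: [-2.174, -2.267, 0.001]
contact_force: [-5.5, -0.4, 3.1]
opening: 0.174
```

Emit:
move_arm:
  travel:
    - [1,0,0]
    - [2,0.1,0]
    - [3,0.1,0]
    - [4,0.2,0]
    - [5,0.2,0]
  spin: [0,0,0,0,0]

```text
time: 17.87
tool_pos: [0.6144, 0.0393, 0.194]
orientation: [-2.174, -2.267, 0.001]
contact_force: [-5.7, 0.4, 2.7]
opening: 0.171
```

Emit:
move_arm:
  travel:
    - [1,0,0]
    - [2,0.1,0]
    - [3,0.1,0]
    - [4,0.2,0]
  spin: [0,0,0,0]

```text
time: 18.2
tool_pos: [0.6184, 0.0395, 0.194]
orientation: [-2.174, -2.267, 0.001]
contact_force: [-5.9, -1.1, 2.3]
opening: 0.178
```

Emit:
move_arm:
  travel:
    - [1,0,0]
    - [2,0.1,0]
    - [3,0.1,0]
    - [4,0.2,0]
  spin: [0,0,0,0]

```text
time: 18.53
tool_pos: [0.6224, 0.0397, 0.194]
orientation: [-2.174, -2.267, 0.001]
contact_force: [-4.5, -0.7, 2.2]
opening: 0.178
```

Emit:
move_arm:
  travel:
    - [1,0,0]
    - [2,0.1,0]
    - [3,0.1,0]
  spin: [0,0,0]

```text
time: 18.78
tool_pos: [0.6254, 0.0398, 0.194]
orientation: [-2.174, -2.267, 0.001]
contact_force: [-4.8, -0.0, 3.4]
opening: 0.176
```

Emit:
move_arm:
  travel:
    - [1,0,0]
    - [2,0.1,0]
    - [3,0.1,0]
  spin: [0,0,0]

```text
time: 19.03
tool_pos: [0.6284, 0.0399, 0.194]
orientation: [-2.174, -2.267, 0.001]
contact_force: [-5.6, 0.4, 3.1]
opening: 0.181
```

Emit:
move_arm:
  travel:
    - [1,0,0]
    - [2,0.1,0]
    - [3,0.1,0]
  spin: [0,0,0]

```text
time: 19.28
tool_pos: [0.6314, 0.04, 0.194]
orientation: [-2.174, -2.267, 0.001]
contact_force: [-4.8, -0.7, 2.2]
opening: 0.176
```

Emit:
move_arm:
  travel:
    - [1,0,0]
    - [2,0.1,0]
    - [3,0.1,0]
  spin: [0,0,0]

```text
time: 19.53
tool_pos: [0.6344, 0.0401, 0.194]
orientation: [-2.173, -2.267, 0.001]
contact_force: [-5.9, 0.1, 2.5]
opening: 0.178
```

Emit:
move_arm:
  travel:
    - [1,0,0]
    - [2,0.1,0]
    - [3,0.1,0]
  spin: [0,0,0]

```text
time: 19.78
tool_pos: [0.6373, 0.0402, 0.194]
orientation: [-2.173, -2.267, 0.001]
contact_force: [-6.0, -0.5, 4.4]
opening: 0.175
```

Emit:
move_arm:
  travel:
    - [1,0,0]
    - [2,0.1,0]
    - [3,0.1,0]
  spin: [0,0,0]

```text
time: 20.03
tool_pos: [0.6403, 0.0404, 0.194]
orientation: [-2.173, -2.267, 0.001]
contact_force: [-6.7, 0.3, 3.5]
opening: 0.172
```

Emit:
move_arm:
  travel:
    - [1,0,0]
    - [2,0.1,0]
  spin: [0,0]

```text
time: 20.2
tool_pos: [0.6423, 0.0404, 0.194]
orientation: [-2.173, -2.267, 0.001]
contact_force: [-6.7, 0.3, 4.3]
opening: 0.179
```

Fx is up about 1 N, probably the pin. I'll go on in 2 mm calls.

Emit:
move_arm:
  travel:
    - [1,0,0]
    - [2,0.1,0]
  spin: [0,0]

```text
time: 20.37
tool_pos: [0.6442, 0.0405, 0.194]
orientation: [-2.173, -2.267, 0.002]
contact_force: [-7.4, -0.0, 4.3]
opening: 0.173
```

Emit:
move_arm:
  travel:
    - [1,0,0]
    - [2,0.1,0]
  spin: [0,0]

```text
time: 20.53
tool_pos: [0.646, 0.0406, 0.194]
orientation: [-2.173, -2.267, 0.002]
contact_force: [-13.4, -1.5, 10.4]
opening: 0.181
```

Emit:
move_arm:
  travel:
    - [1,0,0]
  spin: [0]

```text
time: 20.62
tool_pos: [0.6463, 0.0405, 0.194]
orientation: [-2.172, -2.265, 0.005]
contact_force: [-19.3, -0.1, 14.2]
opening: 0.175
```

Emit:
move_arm:
  travel:
    - [1,0,0]
  spin: [0]

```text
time: 20.7
tool_pos: [0.6467, 0.0405, 0.194]
orientation: [-2.171, -2.264, 0.007]
contact_force: [-23.6, -0.5, 18.4]
opening: 0.18
```

Clear, steep rise at tcp x≈646: that's the stop, about 143 mm behind the edge and within the stated range. Fx -23.6 includes about 6 N or more of friction. I'll ease off, staying in contact.

Emit:
move_arm:
  travel:
    - [-1,0,0]
    - [-1,0,0.5]
    - [-1,0,0.5]
  spin: [0,0,0]

```text
time: 20.95
tool_pos: [0.6463, 0.0406, 0.194]
orientation: [-2.172, -2.266, 0.004]
contact_force: [-11.3, -0.8, 4.6]
opening: 0.178
```

```bash
python3 look.py 9 top scene;python3 -c "
from h import *
from plant import bot
print(np.round(bot.observe()['moment'],2))
f=load('top9')['frame'][:,:,::-1]
cv2.imwrite('pics/c12.png',cv2.resize(f[60:180,230:390],None,fx=4.5,fy=4.5,interpolation=cv2.INTER_CUBIC))"
```

```text
21.05 [646.3  40.5 194. ] jawyaw 1.613 z [-0.004 -0.    -1.   ] [-11.59   0.43   5.93] 0.178 q [-0.37  0.52  0.31  1.69 -0.19  0.96  1.62]
[-0.06  2.11  0.01]
```

View pics/c12.png

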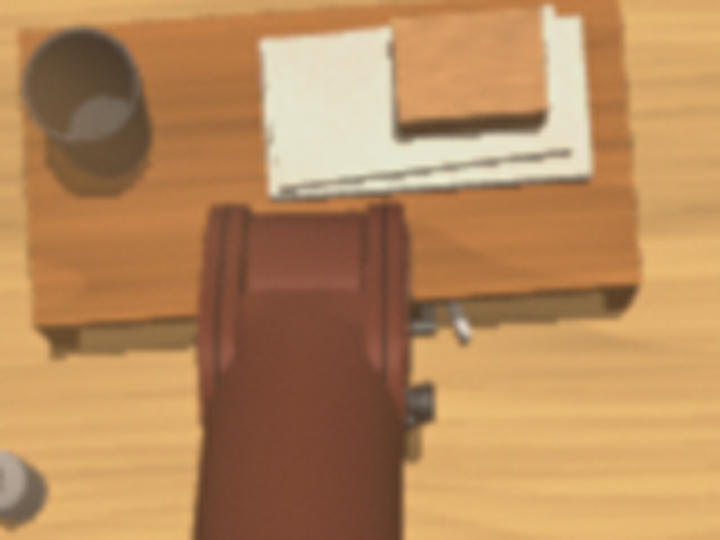

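View pics/scene9.png

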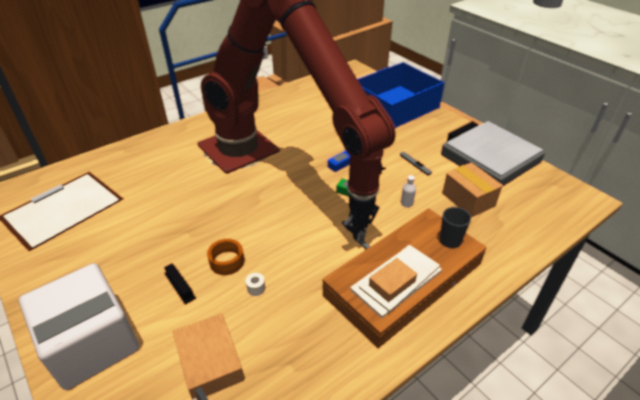

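The tray's front wall is just short of the board edge (top-view crop 420,325), nothing else has moved, and side force and twist are near zero, so it isn't wedged on a runner. Release, rise and retreat.

Emit:
move_arm:
  travel:
    - [0,0,0]
    - [0,0,0]
    - [0,0,0]
    - [0,0,0]
    - [0,0,0]
    - [0,0,2]
    - [0,0,8]
    - [0,0,20]
    - [0,0,36]
    - [0,0,54]
    - [0,0,74]
    - [0,0,94]
    - [-10,0,110]
    - [-30,0,120]
    - [-55,0,125]
    - [-80,0,125]
    - [-105,0,125]
    - [-130,0,125]
    - [-145,0,125]
    - [-150,0,125]
  spin: [0,0,0,0,0,0,0,0,0,0,0,0,0,0,0,0,0,0,0,0]
  claw: 40

```text
time: 22.72
tool_pos: [0.4958, 0.0403, 0.3206]
orientation: [-2.174, -2.268, -0.002]
contact_force: [0.1, -0.1, 0.5]
opening: 0.468
```

```bash
python3 look.py 10 top wrist scene;python3 -c "
from h import *
f=load('top10')['frame'][:,:,::-1]
cv2.imwrite('pics/c13.png',cv2.resize(f[100:190,250:370],None,fx=6,fy=6,interpolation=cv2.INTER_CUBIC))"
```

```text
22.87 [498.1  40.5 320.5] jawyaw 1.613 z [ 0.002  0.001 -1.   ] [-0.38  0.56  0.93] 0.465 q [-0.48  0.09  0.33  1.95 -0.03  1.11  1.47]
```

View pics/c13.png

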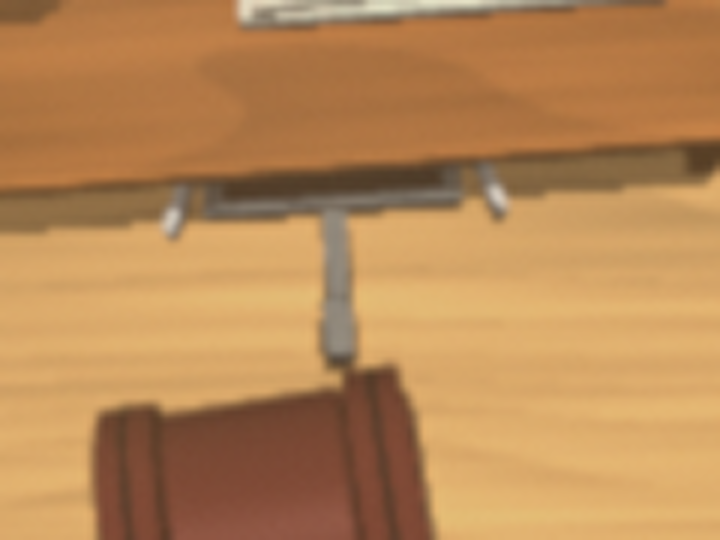

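View pics/wrist10.png

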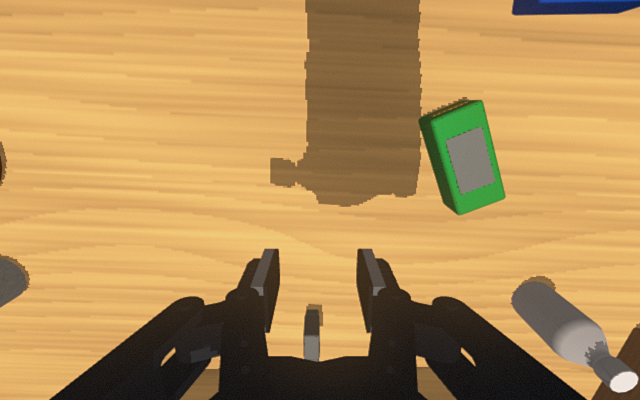

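Run:
```python
from h import *
t=load('top10')
def C(x,y,z): return (onz(t,(x+.5)/6-.5+250,(y+.5)/6-.5+100,z)*1000)[:2]
a,b=C(205,216,.018),C(460,205,.018);print(a,b,(a+b)/2,np.arctan2(*(a-b)[::-1])-np.pi/2)
print('fin',C(340,300,.046),C(340,350,.046),C(338,328,.046))
L,R=C(172,236,.022),C(500,214,.022);print('tips mid',(L+R)/2)
```

```text
[711.04802236 112.28399152] [714.14044016 -25.25160895] [712.59423126  43.51619129] 0.02248070181982742
fin [658.59762999  38.9177249 ] [632.15377334  39.32422894] [643.80183089  40.19495634]
tips mid [703.76594399  41.5974706 ]
```

The tray reads centred and home to within picture accuracy (about 2 mm). To be sure nothing sprang back on release, I'll close the fingers and press the fin's front end gently.

Emit:
move_arm:
  travel:
    - [10,0,0]
    - [28,0,0]
    - [48,0,0]
    - [68,0,0]
    - [82,0,0]
    - [90,0,-10]
    - [94,0,-28]
    - [95,0,-48]
    - [95,0,-68]
    - [95,0,-88]
    - [95,0,-105]
    - [95,0,-117]
    - [95,0,-123]
    - [95,0,-125]
    - [95,0,-125]
    - [95,0,-125]
  spin: [0,0,0,0,0,0,0,0,0,0,0,0,0,0,0,0]
  claw: 0

```text
time: 24.2
tool_pos: [0.5933, 0.0406, 0.1952]
orientation: [2.174, 2.267, 0.002]
contact_force: [0.1, 0.5, 0.7]
opening: -0.0
```

```bash
python3 look.py 11 wrist scene; python3 -c "
from h import *
f=load('scene11')['frame'][:,:,::-1]
cv2.imwrite('pics/c14.png',cv2.resize(f[170:270,300:440],None,fx=5,fy=5,interpolation=cv2.INTER_CUBIC))"
```

```text
24.3 [593.1  40.6 195.5] jawyaw 1.613 z [ 0.002  0.    -1.   ] [0.22 0.12 0.38] 0.0 q [-0.4   0.43  0.32  1.83 -0.16  0.91  1.6 ]
```

View pics/wrist11.png

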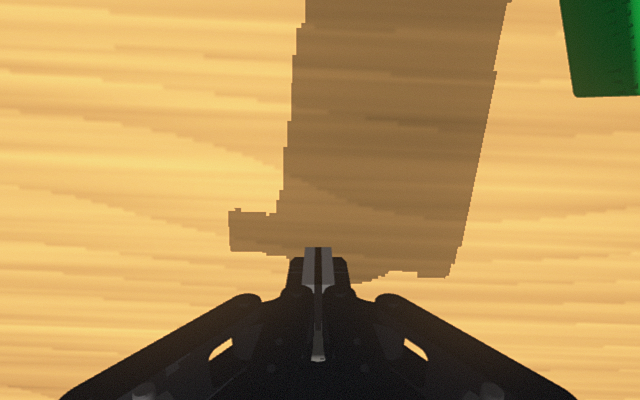

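View pics/c14.png

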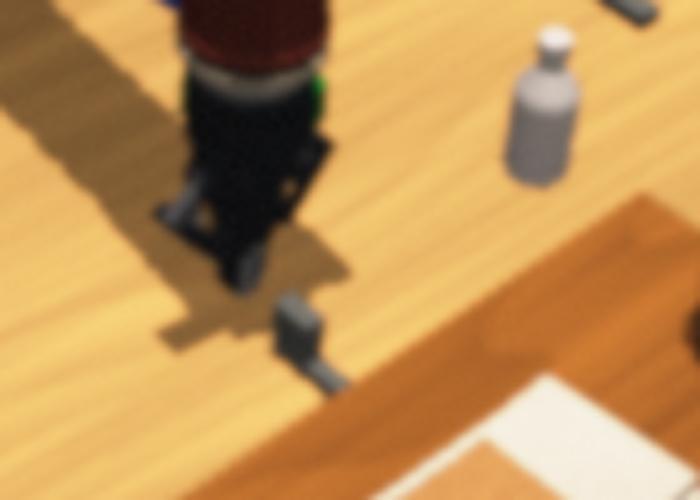

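The shut fingers stand behind the fin (crop: fingers (240,275), fin (298,325)) with a gap of about 25 mm. I'll approach gently.

Emit:
move_arm:
  travel:
    - [3,0,0]
    - [7,0,0]
    - [11,0,0]
    - [14,0,0]
    - [16,0,0]
    - [17,0,0]
    - [18,0,0]
  spin: [0,0,0,0,0,0,0]

```text
time: 24.88
tool_pos: [0.6107, 0.0406, 0.1943]
orientation: [-2.174, -2.268, 0.0]
contact_force: [-0.3, 0.6, -0.4]
opening: -0.001
```

Emit:
move_arm:
  travel:
    - [1,0,0]
    - [2,0,0]
    - [3,0,0]
  spin: [0,0,0]

```text
time: 25.13
tool_pos: [0.6136, 0.0406, 0.1944]
orientation: [-2.174, -2.268, 0.0]
contact_force: [-0.3, 0.2, 1.0]
opening: -0.001
```

Emit:
move_arm:
  travel:
    - [1,0,0]
    - [2,0,0]
  spin: [0,0]

```text
time: 25.3
tool_pos: [0.6157, 0.0406, 0.1944]
orientation: [2.174, 2.268, -0.0]
contact_force: [-0.3, -0.1, -0.5]
opening: -0.002
```

Emit:
move_arm:
  travel:
    - [1,0,0]
    - [2,0,0]
  spin: [0,0]

```text
time: 25.47
tool_pos: [0.6177, 0.0406, 0.1944]
orientation: [2.174, 2.268, 0.0]
contact_force: [-0.6, 0.1, 0.9]
opening: -0.001
```

Emit:
move_arm:
  travel:
    - [0.5,0,0]
    - [1,0,0]
  spin: [0,0]

```text
time: 25.63
tool_pos: [0.6187, 0.0406, 0.1944]
orientation: [2.174, 2.268, -0.0]
contact_force: [-0.2, 0.4, 0.2]
opening: -0.002
```

Emit:
move_arm:
  travel:
    - [0.5,0,0]
    - [1,0,0]
  spin: [0,0]

```text
time: 25.8
tool_pos: [0.6196, 0.0405, 0.1944]
orientation: [2.174, 2.268, -0.0]
contact_force: [0.7, 0.2, -0.6]
opening: -0.001
```

Emit:
move_arm:
  travel:
    - [0.5,0,0]
    - [1,0,0]
  spin: [0,0]

```text
time: 25.97
tool_pos: [0.6206, 0.0406, 0.1944]
orientation: [2.174, 2.268, -0.0]
contact_force: [0.5, 0.0, 0.5]
opening: -0.001
```

Emit:
move_arm:
  travel:
    - [0.5,0,0]
    - [1,0,0]
  spin: [0,0]

```text
time: 26.13
tool_pos: [0.6212, 0.0406, 0.1943]
orientation: [-2.173, -2.267, 0.002]
contact_force: [-5.3, 0.4, 3.9]
opening: -0.004
```

Emit:
move_arm:
  travel:
    - [0.5,0,0]
  spin: [0]

```text
time: 26.22
tool_pos: [0.6214, 0.0406, 0.1942]
orientation: [-2.173, -2.266, 0.003]
contact_force: [-9.6, 0.9, 5.0]
opening: 0.001
```

Emit:
move_arm:
  travel:
    - [0.5,0,0]
  spin: [0]

```text
time: 26.3
tool_pos: [0.6215, 0.0406, 0.1941]
orientation: [-2.172, -2.266, 0.004]
contact_force: [-10.7, -0.2, 7.6]
opening: 0.003
```

Emit:
move_arm:
  travel:
    - [0.3,0,0]
  spin: [0]

```text
time: 26.38
tool_pos: [0.6216, 0.0406, 0.1941]
orientation: [-2.172, -2.265, 0.005]
contact_force: [-10.6, 0.4, 8.5]
opening: -0.003
```

Emit:
move_arm:
  travel:
    - [0.5,0,0]
    - [0.8,0,0]
    - [0.8,0,0]
  spin: [0,0,0]

```text
time: 26.63
tool_pos: [0.6219, 0.0405, 0.194]
orientation: [-2.171, -2.265, 0.006]
contact_force: [-13.3, -0.0, 9.7]
opening: -0.001
```

Force rises to 13 N while the tool barely moves (about 0.7 mm since first touch), so the tray is bearing on the rigid stop. Back off and retreat.

Emit:
move_arm:
  travel:
    - [-1,0,0]
    - [-2.5,0,0]
    - [-6,0,0]
    - [-14,0,0]
    - [-24,0,5]
    - [-30,0,15]
    - [-36,0,35]
    - [-45,0,58]
    - [-60,0,80]
    - [-80,0,100]
    - [-100,0,115]
    - [-120,0,125]
    - [-135,0,130]
    - [-145,0,130]
    - [-145,0,130]
  spin: [0,0,0,0,0,0,0,0,0,0,0,0,0,0,0]

```text
time: 27.88
tool_pos: [0.477, 0.0404, 0.3252]
orientation: [-2.174, -2.268, -0.002]
contact_force: [0.3, -0.9, 0.5]
opening: 0.001
```

```bash
python3 look.py 12 top scene;python3 -c "
from h import *
f=load('top12')['frame'][:,:,::-1]
cv2.imwrite('pics/c15.png',cv2.resize(f[100:190,250:370],None,fx=6,fy=6,interpolation=cv2.INTER_CUBIC))
a=load('scene0')['frame'].astype(int);b=load('scene12')['frame'].astype(int)
m=(abs(a-b).max(2)>40).astype(np.uint8);n,_,st,_=cv2.connectedComponentsWithStats(m);print(st[1:][st[1:,4]>25])"
```

```text
27.98 [478.6  40.6 324.6] jawyaw 1.613 z [ 0.001  0.    -1.   ] [ 0.1   0.11 -0.04] 0.001 q [-0.5   0.04  0.33  1.98 -0.02  1.12  1.45]
[[ 198    0   37   64 1537]
 [ 235    0  108   74 2088]
 [ 280    0   36   37  378]
 [ 388    0   41   68 1546]
 [ 260   51  119  126 4848]
 [ 224   75   18    3   34]
 [ 251   75    8   34  174]
 [ 200   79   14   28  205]
 [ 225   80   11   12   45]
 [ 210   82    9   11   60]
 [ 206  108    9   16   90]
 [ 249  145   25   15  174]
 [ 255  153  131  107 3856]
 [ 377  166   25   26  436]]
```

View pics/c15.png

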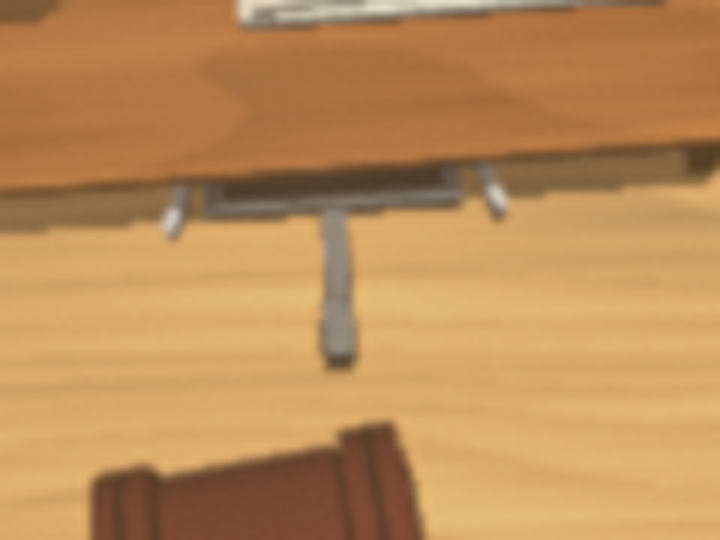

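View pics/scene12.png

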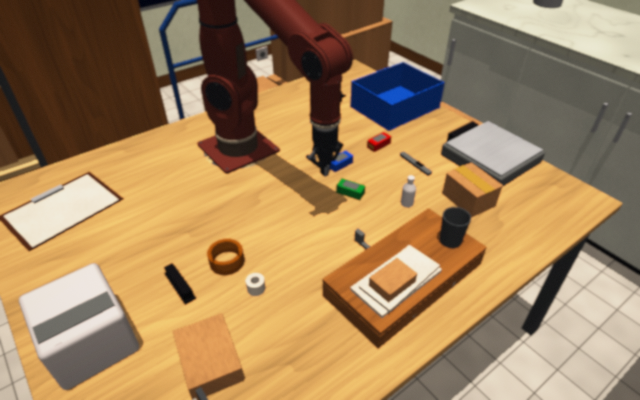

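The tray is where it was before the re-press and centred between the runners. Changes in the scene picture lie only around the arm, its shadow, the tray and the pack. Handing in.

```bash
python3 -c "
from plant import bot
print(bot.hand_in())"
```

```text
the job is handed in; nothing more can be done
None
```

The black pack lies flat in the tray. The tray is under the riser and against the stop, centred between the runners to within about 2 mm. I handed the job in at about 28 s, with the robot clear of everything.

- **Stop:** I felt it about 143 mm behind the riser's front edge, inside the stated range. The tray slid in with about 5–7 N of friction. Fx then rose slightly, which I took for the pin, and climbed steeply at the stop.
- **Force on the stop:** Fx at the wrist peaked at 23.6 N, because I sent one 1 mm step more than needed before easing off. Taking off 6 N or more of friction leaves an estimated 15–18 N on the stop, under the 20 N limit, but I could not measure that directly.
- **After release:** I pressed the grip fin again with shut fingers. The force rose to 13 N while the tool moved only about 0.7 mm, so the tray is resting on something rigid.
- **Bystanders:** A before-and-after comparison of the scene picture showed no bystander moved.
- **Less certain:** The last camera estimate of the tray's yaw was 0.022 rad against the riser's 0.044, which is about one pixel. Side force and twist at the stop were near zero. I could not see the pin itself, so its being fully in is inferred from touch.

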